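# Pour the marbles back into the glass jar

## Robot

A 7-joint arm with a two-finger parallel gripper is mounted at the origin on the work surface. World frame = base frame: x ahead of the robot, y to its left, z up, the work surface at z = 0. Lengths are in m, angles in degrees, forces in N, time in s.
With the tool pointing down it reaches from about 0.425 to 0.825 m from the base axis. Payload 3.6 kg.
Tool frame: the origin (TCP) lies on the centre line of the jaws, within the pads' length; the fingertips stand finger_overhang ahead of it and the grasp point (between the pads) lies 8 mm behind it (finger_overhang is the distance from the TCP to the fingertips, in m); z points along the fingers, x is the direction in which the jaws open and shut, and the axes are right-handed (so a half turn about z gives the same grasp; the last joint's range is limited). The gripper opens to 93 mm and grips with 3 to 60 N. Pads are 15 mm wide; open, the fingers measure 128 mm over their backs; the gripper's body (75 mm by 188 mm) begins 65 mm behind the grasp point.
Start: joints at [-71.591, 35.231, -0.722, 81.555, 0.464, 63.22, -2.315], TCP at [0.222, 0.611, 0.23] pointing down, gripper open.
Joint ranges: [-178.69, 178.69], [-17.37, 117.87], [-77.05, 75.6], [15.02, 138.74], [-78.02, 258.01], [0.78, 113.62], [-162.83, 162.83]. Speed limits (degrees/s): [159.86, 159.86, 180, 180, 180, 180, 180].

## Interface

Orientations are given as [roll, pitch, yaw] about the fixed x, y, z axes, in that order (R = Rz(yaw) Ry(pitch) Rx(roll)).
In Python, from cell import * gives the robot as it stands.
- The arm moves only by the shell command python3 -m creep 'ROWS' [FORCE]. ROWS is JSON, one flat list of numbers, 7 for each row, row after row: the gripper's target within -1 to 1 (fully open at 1, half-way at 0, shut at -1), then the shift along the world's x, y, z in cm, then the turn, a rotation vector about the world's x, y, z in degrees. A call has 1 to 5 rows; each row shifts and turns the commanded pose from where the row before left it; what a row does not reach is not made up. A row lasts 1/12 s, in which the tool goes at most 41.7 mm and 7.16 degrees, less where a joint would pass 70% of its speed; a pose out of reach is approached as far as the arm can. A call is refused whole if a number of a shift passes 4.17 or a number of a turn 7.16, either way. A call with a gripper value outside its range is refused whole. The fingers move at their own pace and stop on an object; FORCE is the grip in N (left out, the last holds). Time passes only in rows, so rows that do not move let the fingers close. It gives the time, the measured TCP pose, the force and the opening at its end, in the units of the state.
- observe(): the state, without advancing time (a new reading comes with each control period).
- grab_frame(name): name is "side" or "top" or "wrist"; returns a dict with "color" (400x640x3 uint8, red, green, blue), "z_map" (400x640 float32, m along the optical axis (not along the pixel's ray), 0 where there is no reading), "fx", "fy", "cx", "cy" (pixels), "R" (3x3) and "t" (3): a world point X has camera coordinates R X + t. Camera axes: x right, y down, z forward; pixel columns grow to the right and rows downward; lengths in m; the calibration is good to about 2 mm. A picture is of the moment at which its call begins.
- close_job(): hands the job in, once; it reports no verdict.
The state is a dict: "t": time; "joint_positions": joint angles; "dq": joint speeds; "effort": joint torques, N m; "ee_pos": TCP position; "tool_rot": TCP orientation; "force": force on the tool from outside, world axes, zero at the start; "wrist_torque": the same for the moment, N m; "opening": opening from 0.0 (shut) to 1.0 (fully open).
Only numpy, scipy, OpenCV 4.12 (cv2) and the standard library are available. Lean on these libraries where they do the work, as an engineer would, in place of code of your own. Each camera call takes 0.05 s, during which the arm holds its last target.

## Task

Lift the blue cup off the wooden stand by its handle and tip all six marbles out of it into the open glass jar. Then set the empty cup down upright in the middle of the notebook pile: put it down gently, neither dropped nor pressed hard, although the height of the pile is not known beforehand. Keep the jar standing where it is and leave the other things on the desk alone.

Things in the scene. Friction and masses are not known exactly. Their poses are not given: they have to be found in the camera images.
- cup: blue open round cup 72 mm high, outer radius 40 mm at the foot widening straight to 58 mm at the rim, wall 4 mm, floor 5 mm. A round wooden handle, 16 mm thick, sticks out level on the cup's own -x side, from 52 to 162 mm off the cup axis, its axis 60 mm above the foot. Origin: centre of the underside; z points up through the mouth. About 0.15 kg, plus 6 marbles of 20 g
- cup_grip (a point): point on the axis of the cup's handle, 115 mm from the cup axis and 60 mm above the foot (a good place to grip; the handle runs along the cup's x axis)
- cup_rim (a point): centre of the cup's mouth, 72 mm above the foot
- jar: round open clear-glass jar, 110 mm high, outer radius 58 mm, inner radius 54 mm, floor 6 mm, mass 0.5 kg, loose. Origin: centre of the underside
- jar_rim (a point): centre of the jar's mouth, 110 mm above its underside
- stand: pale wooden riser, 110 x 110 mm, 60 mm high, fixed; the cup stands on it at the start. Origin: centre of the underside
- notebooks: square pile of notebooks (160 x 160 mm, red, green and yellow covers) on a thin black mat (180 x 180 mm), both fixed to the desk. Origin: centre of the mat's underside, on the desk. The pile's top lies anywhere from 11 to 33 mm above the desk, differs from run to run and is not told by this pose: find it by feel or sight
- abacus: bystander: dark wooden abacus lying flat, 220 x 114 mm, 22 mm high; origin: centre of the underside
- stapler: bystander: chrome stapler, 140 x 36 mm, 47 mm high, long along its x; origin: centre of the underside
- pencil_pot: bystander: orange pencil pot, radius 40 mm, 100 mm high, pencils up to 165 mm; origin: centre of the underside
- jar_cap: bystander: the jar's brass twist cap lying flat, radius 61 mm, 18 mm high; origin: centre of the underside
- eraser: bystander: white eraser 60 x 30 x 16 mm; origin: centre of the underside
- marble0_center (a point): centre of the green glass marble, 25 mm in diameter, in the cup at the start
- marble1_center (a point): centre of the amber glass marble, 25 mm in diameter, in the cup at the start
- marble2_center (a point): centre of the red glass marble, 25 mm in diameter, in the cup at the start
- marble3_center (a point): centre of the yellow glass marble, 25 mm in diameter, in the cup at the start
- marble4_center (a point): centre of the purple glass marble, 25 mm in diameter, in the cup at the start
- marble5_center (a point): centre of the white glass marble, 25 mm in diameter, in the cup at the start
Mind the look-alikes: they are no part of the job. Leave any green look-alike of the cup alone.

How it is judged:
By the outcome, as a careful person would: the job done as asked, in the order asked, and still so for the second after the job is handed in, with the robot touching nothing.
It also fails if it takes over 56 s, if anything falls off the work surface, if the arm or the gripper's body presses on something with over 40 N, if the wrist force passes 120 N, or if a joint passes its speed limit or range.

## Working session

There is one attempt and no reset: what is moved stays moved. The work goes in short steps, Python scripts to look and compute and a shell command to move; the robot and the scene stay as the last step left them, time stands still between calls to the robot, and variables do not carry over. Pictures are saved under pics/ and viewed, and the job is handed in when it is done.

```bash
ls; mkdir -p pics
python3 - <<'E'
from cell import *
import cv2
print(observe())
for n in ("side","top","wrist"):
    f=grab_frame(n); cv2.imwrite(f"pics/a_{n}.png",f["color"][:,:,::-1])
    print(n,f["fx"],f["fy"],f["cx"],f["cy"],f["R"],f["t"],(f["z_map"]>0).mean())
E
```

```text
pics
{'t': 0.0, 'joint_positions': array([-71.59311472,  35.28717804,  -0.72481372,  81.64142855,
         0.4648931 ,  63.21870975,  -2.31478329]), 'dq': array([ 0.06054858,  0.0033764 ,  0.04709942,  0.07681192, -0.06325549,
        0.02395894,  0.07632583]), 'effort': array([-7.47417689e-04, -4.58925855e+01,  2.09200848e-01, -1.65740150e+01,
       -6.08818280e-02,  2.04792054e-02,  2.59588005e-04]), 'ee_pos': array([0.22123211, 0.61037784, 0.2285039 ]), 'tool_rot': array([1.79998369e+02, 1.44429549e-01, 7.00805099e+01]), 'force': array([-0.4892365 , -0.24832329, -0.50938567]), 'wrist_torque': array([-0.01503854,  0.01130433,  0.00798958]), 'opening': 1.0008482462843986}
side 401.25670740554506 401.25670740554506 321.3705426459328 205.1327097037847 [[ 0.98364409 -0.18010271  0.00270542]
 [-0.1046134  -0.58345179 -0.80538193]
 [ 0.14662995  0.79192615 -0.59275006]] [-0.58028904  0.12313477  1.18555389] 0.995890625
top 379.4470274553759 379.4470274553759 321.8951642715369 198.50627522098827 [[ 0.01422262 -0.99989308 -0.00339651]
 [-0.98784137 -0.0135251  -0.15487578]
 [ 0.15481328  0.00555795 -0.98792811]] [-0.07557734  0.57406742  0.98380181] 0.9959921875
wrist 311.7736712410853 311.7736712410853 322.68674420589844 194.34628351670008 [[ 0.34120251  0.93998826 -0.00170759]
 [ 0.91259313 -0.33082198  0.24027193]
 [ 0.22528789 -0.08353972 -0.97070412]] [-0.64956151 -0.02726167  0.38844684] 0.97962109375
```

View pics/a_side.png

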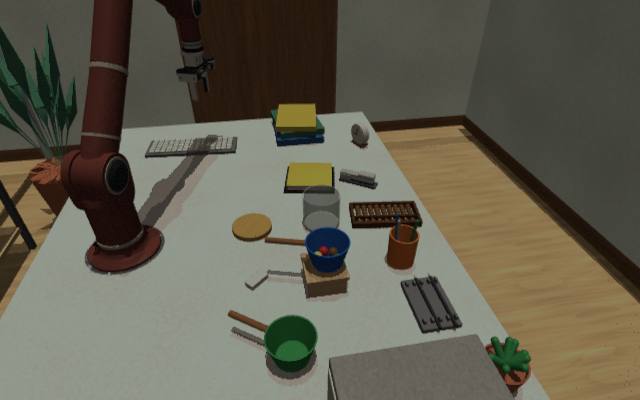

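View pics/a_top.png

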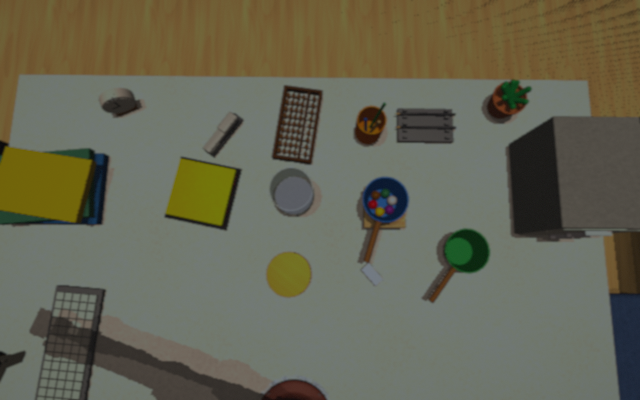

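View pics/a_wrist.png

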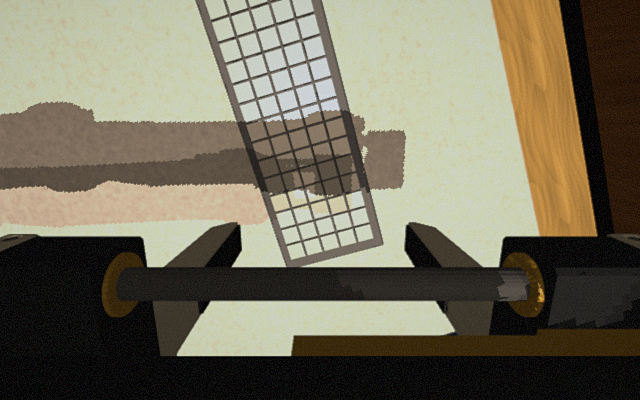

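Side view: the blue cup is at (327,250) on the stand, the green look-alike at (290,343), the jar at (322,208) and the matted pile at (310,178). The other pile, at (297,123), has no mat.
Candidates in the top view:
- **Cup:** blue at (385,200), the one wanted; green at (465,250), not wanted.
- **Pile:** yellow on the black mat at (203,192), the one wanted; large pile at (45,185), not wanted.
- **Jar:** clear jar at (293,193). The brass cap at (289,274) is not it.

Wrist view: only the keyboard and the arm's shadow. Next I measure.

```bash
cat > h.py <<'E'
from cell import *
import cv2, numpy as np
def ray(f,u,v):
    d=np.array([(u-f["cx"])/f["fx"],(v-f["cy"])/f["fy"],1.0]); R=np.array(f["R"]);t=np.array(f["t"])
    return -R.T@t, R.T@d
def onplane(f,u,v,z):
    c,d=ray(f,u,v); return c+d*(z-c[2])/d[2]
def cloud(f):
    v,u=np.mgrid[0:400,0:640]; z=f["z_map"]
    P=np.stack([(u-f["cx"])/f["fx"]*z,(v-f["cy"])/f["fy"]*z,z],-1)
    W=(P-np.array(f["t"]))@np.array(f["R"]); W[z<=0]=np.nan; return W
def proj(f,X):
    p=np.array(f["R"])@np.array(X)+np.array(f["t"]); return f["fx"]*p[0]/p[2]+f["cx"],f["fy"]*p[1]/p[2]+f["cy"]
def tri(fs,uvs):
    A=[];b=[]
    for f,(u,v) in zip(fs,uvs):
        c,d=ray(f,u,v); d/=np.linalg.norm(d); M=np.eye(3)-np.outer(d,d); A.append(M); b.append(M@c)
    return np.linalg.lstsq(np.vstack(A),np.hstack(b),rcond=None)[0]
def big(m):
    n,l,s,c=cv2.connectedComponentsWithStats(m.astype(np.uint8)); k=1+np.argmax(s[1:,4]); return l==k
E
python3 - <<'E'
from h import *
np.set_printoptions(precision=4,suppress=True)
T=grab_frame("top");S=grab_frame("side")
for n,f in(("top",T),("side",S)):
    hsv=cv2.cvtColor(f["color"],cv2.COLOR_RGB2HSV); W=cloud(f)
    v,u=np.mgrid[0:400,0:640]
    H,s,V=[hsv[...,i].astype(int) for i in range(3)]
    roi=(u>350)&(u<420)&(v>165)&(v<235) if n=="top" else (u>295)&(u<360)&(v>225)&(v<280)
    m=big((H>100)&(H<130)&(s>100)&roi)
    print(n,"cup px",np.argwhere(m).mean(0)[::-1], "zmax",np.nanpercentile(W[m][:,2],[50,90,98]))
    top=m&(W[...,2]>np.nanpercentile(W[m][:,2],98)-.008)
    P=W[top]; # circle fit
    A=np.c_[2*P[:,:2],np.ones(len(P))]; 
    x=np.linalg.lstsq(A,(P[:,:2]**2).sum(1),rcond=None)[0]; print(" rimfit",x[:2],np.sqrt(x[2]+x[0]**2+x[1]**2),len(P))
    # handle
    roi=(u>355)&(u<392)&(v>222)&(v<268) if n=="top" else (u>258)&(u<307)&(v>233)&(v<250)
    m=big((H<20)&(s>90)&roi&(W[...,2]>.08)); P=W[m]
    c=np.nanmean(P,0); vv=np.linalg.svd(P-c)[2][0]; pr=(P-c)@vv
    print(" handle",c,vv,"yaw",np.degrees(np.arctan2(vv[1],vv[0])),c+vv*pr.min(),c+vv*pr.max(),"ztop",np.percentile(P[:,2],[50,95]))
    # yellow pile
    roi=(u>150)&(u<250)&(v>145)&(v<240) if n=="top" else (u>275)&(u<345)&(v>155)&(v<200)
    m=big((H>20)&(H<35)&(s>120)&roi);P=W[m]; cn=cv2.minAreaRect(np.argwhere(m)[:,::-1].astype(np.float32)); q=cv2.boxPoints(cn)
    zt=np.nanmedian(P[:,2]); print(" pile px",cn,"z",zt,np.nanmean(P,0)); 
    C=np.array([onplane(f,*a,zt) for a in q]); print(C.mean(0),C.round(3).tolist())
    # stand / jar
for uv in [(293,193),(275,180),(310,200),(289,274),(229,140),(398,224),(300,125),(370,125)]: print(uv,cloud(T)[uv[1],uv[0]])
cr=T["color"][150:290,340:500]; cv2.imwrite("pics/b_cup.png",cv2.resize(cr,None,fx=4,fy=4)[:,:,::-1])
cr=T["color"][140:240,160:340]; cv2.imwrite("pics/b_jar.png",cv2.resize(cr,None,fx=4,fy=4)[:,:,::-1])
E
```

```text
top cup px [386.5996 197.7007] zmax [0.1055 0.1304 0.1329]
 rimfit [ 0.5624 -0.2239] 0.054147424674075136 232
 handle [ 0.4578 -0.1914  0.1256] [-0.9544  0.2984  0.0073] yaw 162.63812450173927 [ 0.5053 -0.2063  0.1252] [ 0.4102 -0.1766  0.126 ] ztop [0.1256 0.1289]
 pile px ((200.9529266357422, 191.71176147460938), (60.30667495727539, 59.764347076416016), 12.52880859375) z 0.02542489124333823 [0.5924 0.2676 0.0244]
[0.5936 0.2682 0.0254] [[0.528, 0.363, 0.025], [0.694, 0.339, 0.025], [0.658, 0.172, 0.025], [0.494, 0.199, 0.025]]
side cup px [327.0482 247.5314] zmax [0.1062 0.1287 0.131 ]
 rimfit [ 0.5627 -0.2277] 0.05498395797884069 293
 handle [ 0.4578 -0.1975  0.1235] [ 0.9544 -0.2986  0.002 ] yaw -17.371437676673597 [ 0.4082 -0.182   0.1234] [ 0.5062 -0.2127  0.1236] ztop [0.1238 0.127 ]
 pile px ((308.0, 174.0), (22.0, 46.0), 90.0) z 0.0244320279101373 [0.5923 0.2677 0.024 ]
[0.5895 0.2702 0.0244] [[0.515, 0.361, 0.024], [0.688, 0.33, 0.024], [0.657, 0.181, 0.024], [0.498, 0.209, 0.024]]
(293, 193) [0.596  0.0145 0.0042]
(275, 180) [0.6205 0.0587 0.0639]
(310, 200) [ 0.5634 -0.0372  0.0917]
(289, 274) [0.3717 0.0187 0.0145]
(229, 140) [ 0.7505  0.205  -0.0011]
(398, 224) [ 0.5073 -0.2695  0.06  ]
(300, 125) [ 0.7943 -0.0011  0.011 ]
(370, 125) [ 0.7901 -0.2008  0.0299]
```

View pics/b_cup.png

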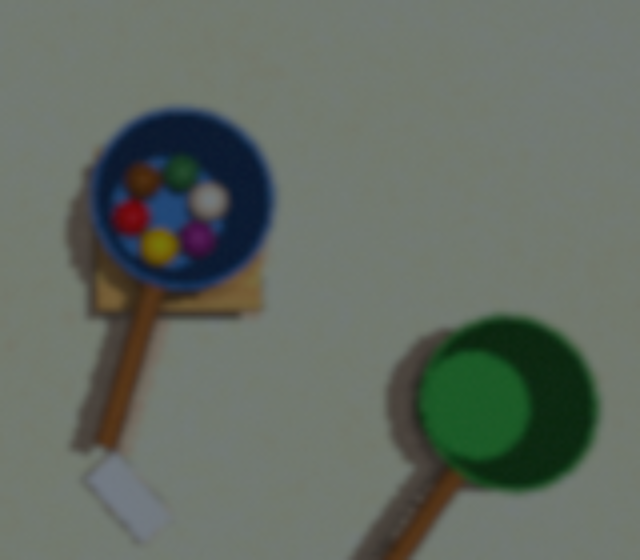

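View pics/b_jar.png

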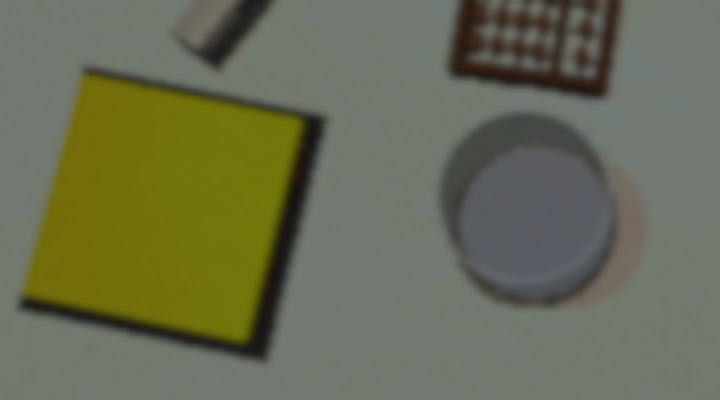

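Cup crop: the blue cup with six marbles, handle running down and left to (108,445) with the eraser beyond it. The green look-alike holds none. Jar crop: rim circle around (525,205), pile on its black mat at left. Now the jar and a pile height check.

Run:
```python
from h import *
np.set_printoptions(precision=4,suppress=True)
T=grab_frame("top");S=grab_frame("side")
print("cam",ray(T,0,0)[0],ray(S,0,0)[0])
for n,f in(("top",T),("side",S)):
    W=cloud(f)
    v,u=np.mgrid[0:400,0:640]
    roi=(u>255)&(u<335)&(v>155)&(v<235) if n=="top" else (u>290)&(u<350)&(v>175)&(v<240)
    for lo,hi in((.095,.115),(.03,.095)):
        P=W[roi&(W[...,2]>lo)&(W[...,2]<hi)&(abs(W[...,0]-.58)<.09)&(abs(W[...,1])<.1)]
        if len(P)<8: print(n,lo,len(P));continue
        A=np.c_[2*P[:,:2],np.ones(len(P))]; x=np.linalg.lstsq(A,(P[:,:2]**2).sum(1),rcond=None)[0]
        print(n,lo,len(P),"zmax",P[:,2].max(),x[:2],np.sqrt(x[2]+x[0]**2+x[1]**2),P.min(0),P.max(0))
# pile corner triangulation: precise corners from polygon approx in both views
qs=[]
for n,f in(("top",T),("side",S)):
    hsv=cv2.cvtColor(f["color"],cv2.COLOR_RGB2HSV); v,u=np.mgrid[0:400,0:640]
    roi=(u>150)&(u<250)&(v>145)&(v<240) if n=="top" else (u>275)&(u<345)&(v>155)&(v<200)
    m=big((hsv[...,0]>20)&(hsv[...,0]<35)&(hsv[...,1]>120)&roi).astype(np.uint8)
    c=max(cv2.findContours(m,0,2)[0],key=cv2.contourArea)
    q=cv2.approxPolyN(c,4)[0] if hasattr(cv2,'approxPolyN') else cv2.approxPolyDP(c,4,True)[:,0]
    C=np.array([onplane(f,*a,.025) for a in q]); print(q.tolist(),C.round(3).tolist(),C.mean(0)); qs.append((q,C))
for a,ca in zip(*qs[0]):
    j=np.argmin(np.linalg.norm(qs[1][1]-ca,axis=1)); print(tri([T,S],[a,qs[1][0][j]]))
cr=S["color"][150:300,230:430]; cv2.imwrite("pics/c_side.png",cv2.resize(cr,None,fx=4,fy=4)[:,:,::-1])
```

```text
cam [ 0.4159 -0.0733  1.0606] [ 0.4098 -0.9715  0.8035]
top 0.095 297 zmax 0.11299595257666953 [0.5897 0.0134] 0.0555842288788277 [ 0.5328 -0.0425  0.0951] [0.647  0.0706 0.113 ]
top 0.03 394 zmax 0.09490837971468644 [0.5886 0.0127] 0.055536393657967344 [ 0.5325 -0.0441  0.0301] [0.645  0.0681 0.0949]
side 0.095 320 zmax 0.11082467205795331 [0.5909 0.0096] 0.0556582044477521 [ 0.534  -0.0483  0.0951] [0.6482 0.0681 0.1108]
side 0.03 1069 zmax 0.09499388827337615 [0.5908 0.0094] 0.055908356866456656 [ 0.533  -0.0495  0.03  ] [0.6471 0.0701 0.095 ]
[[237, 169], [223, 227], [165, 214], [181, 157]] [[0.658, 0.171, 0.025], [0.496, 0.202, 0.025], [0.529, 0.363, 0.025], [0.691, 0.331, 0.025]] [0.5935 0.2667 0.025 ]
[[331, 163], [331, 185], [285, 185], [289, 163]] [[0.687, 0.329, 0.025], [0.657, 0.18, 0.025], [0.498, 0.208, 0.025], [0.53, 0.357, 0.025]] [0.5931 0.2686 0.025 ]
[0.6559 0.1697 0.0321]
[0.4964 0.2003 0.0303]
[0.53   0.3652 0.0203]
[0.6895 0.3311 0.0241]
```

View pics/c_side.png

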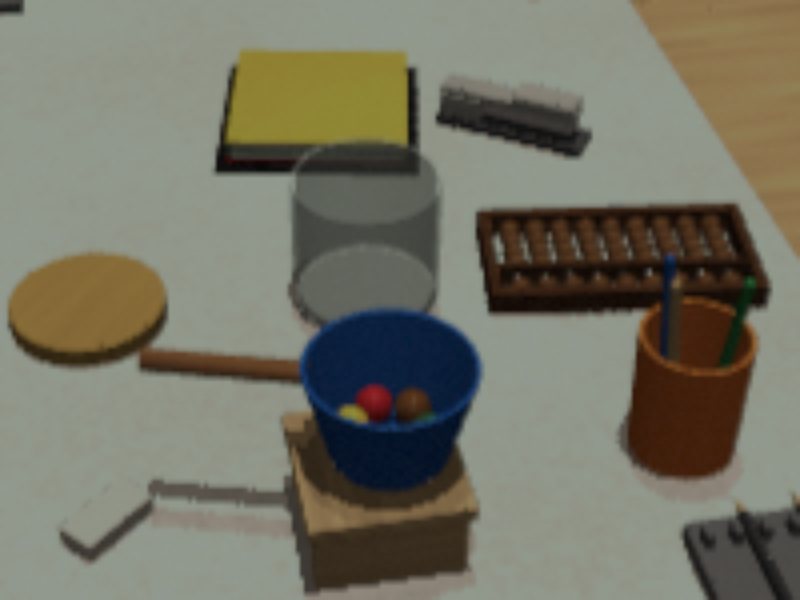

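Jar centre ≈ (0.590, 0.011). Cup ≈ (0.5625, -0.226), with the handle yawed -17.4° and its axis at z ≈ 0.119. Pile ≈ (0.593, 0.2675), top about 25 mm. I'll grip the handle about 98 mm from the cup axis, with the tool yaw nearly as it is now, and swing around the base at z = 0.23.

```bash
python3 -c "
import cell;print([n for n in dir(cell) if not n.startswith('_')], getattr(cell,'finger_overhang',None))"
python3 -m creep '[1,2.8,-2.8,0,0,0,0, 1,2.8,-2.8,0,0,0,0, 1,2.8,-2.8,0,0,0,0, 1,2.8,-2.8,0,0,0,0, 1,2.8,-2.8,0,0,0,0]' 
python3 -m creep '[1,2.8,-2.8,0,0,0,0, 1,2.8,-2.8,0,0,0,0, 1,2.8,-2.8,0,0,0,0, 1,2.8,-2.8,0,0,0,0, 1,2.8,-2.8,0,0,0,0]'
```

```text
['PlanningError', 'close_job', 'finger_overhang', 'grab_frame', 'observe'] 0.011
t: 0.77
ee_pos: [0.3626, 0.4697, 0.2298]
tool_rot: [180.0, -0.0, 70.1]
force: [0.0, 1.0, 0.4]
opening: 0.999
t: 1.18
ee_pos: [0.5027, 0.3295, 0.2299]
tool_rot: [180.0, -0.0, 70.1]
force: [0.2, 0.0, -0.5]
opening: 0.998
```

```bash
python3 -m creep '[1,0.3,-3.9,0,0,0,0, 1,0.3,-3.9,0,0,0,0, 1,0.3,-3.9,0,0,0,0, 1,0.3,-3.9,0,0,0,0, 1,0.3,-3.9,0,0,0,0]' 
python3 -m creep '[1,0.3,-3.9,0,0,0,0, 1,0.2,-3.9,0,0,0,0, 1,0,-3.9,0,0,0,0, 1,-0.8,-3.6,0,0,0,0, 1,-0.8,-3.6,0,0,0,0.5]'
python3 -m creep '[1,-0.8,-3.6,0,0,0,0.5, 1,-0.8,-3.6,0,0,0,0.5, 1,-0.8,-3.5,0,0,0,0.5, 1,-0.8,-3,0,0,0,0.5, 1,0,0,0,0,0,0]'
```

```text
t: 1.6
ee_pos: [0.5165, 0.1342, 0.2298]
tool_rot: [180.0, -0.0, 70.1]
force: [0.5, 0.2, 0.1]
opening: 0.998
t: 2.02
ee_pos: [0.5054, -0.055, 0.2298]
tool_rot: [180.0, 0.0, 70.5]
force: [0.7, -1.4, -0.2]
opening: 1.002
t: 2.43
ee_pos: [0.4706, -0.1985, 0.23]
tool_rot: [180.0, 0.3, 71.9]
force: [-0.1, -1.1, 1.1]
opening: 1.0
```

Run:
```python
from h import *
np.set_printoptions(precision=4,suppress=True)
o=observe();print(o["ee_pos"],o["tool_rot"],o["joint_positions"])
f=grab_frame("wrist");cv2.imwrite("pics/d_w.png",f["color"][:,:,::-1])
hsv=cv2.cvtColor(f["color"],cv2.COLOR_RGB2HSV);W=cloud(f)
H,s=hsv[...,0].astype(int),hsv[...,1]
m=(H<18)&(s>90)&(W[...,2]>.1)&(W[...,2]<.14)&(abs(W[...,0]-.45)<.08)&(abs(W[...,1]+.2)<.06)
if m.sum()>20:
    P=W[big(m)];c=P.mean(0);vv=np.linalg.svd(P-c,full_matrices=False)[2][0];print(len(P),c,np.degrees(np.arctan2(vv[1],vv[0])),np.percentile(P[:,2],[5,50,95]),P.min(0),P.max(0))
```

```text
[ 0.4706 -0.1985  0.23  ] [179.9562   0.3274  71.8652] [ 17.0651  22.8532   4.4714 104.484   -1.7738  52.6773  94.1261]
2081 [ 0.4564 -0.1899  0.1252] -17.69185396042734 [0.1212 0.1257 0.1273] [ 0.4067 -0.2126  0.1043] [ 0.5171 -0.1685  0.1296]
```

View pics/d_w.png

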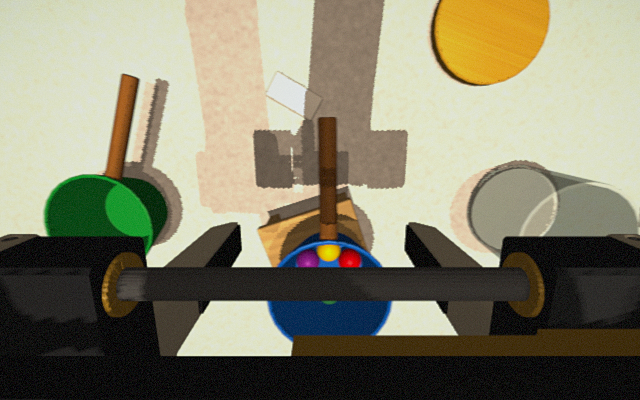

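Wrist view: the handle runs from (327,118) to (328,238), centred between the jaws, and the cup is at (330,290). Green cup at left (105,215) is clear of the fingers. Descending.

```bash
python3 -m creep '[1,0,0.2,-2.5,0,0,0.7, 1,0,0,-2.5,0,0,0, 1,0,0,-2.5,0,0,0, 1,0,0,-2,0,0,0, 1,0,0,-1.5,0,0,0]'
python3 -m creep '[1,0,0,-0.8,0,0,0, 1,0,0,0,0,0,0]'
```

```text
t: 2.9
ee_pos: [0.4735, -0.1857, 0.118]
tool_rot: [-179.9, -0.1, 73.4]
force: [0.2, -0.3, 1.0]
opening: 1.0
t: 3.07
ee_pos: [0.473, -0.1861, 0.1102]
tool_rot: [-179.8, -0.1, 73.4]
force: [-0.9, 0.7, 0.7]
opening: 1.001
```

```bash
python3 -m creep '[1,-0.2,-1.0,0.2,0,0,-0.8, 1,0,0,0,0,0,0]'
python3 - <<'E'
from h import *
f=grab_frame("wrist");cv2.imwrite("pics/e_w.png",f["color"][:,:,::-1]);print(observe()["ee_pos"],observe()["tool_rot"])
f=grab_frame("top");cv2.imwrite("pics/e_t.png",cv2.resize(f["color"][150:280,320:480],None,fx=4,fy=4)[:,:,::-1])
E
```

```text
t: 3.23
ee_pos: [0.4722, -0.2003, 0.115]
tool_rot: [179.8, 0.1, 72.3]
force: [-0.4, -1.2, -0.1]
opening: 0.999
[ 0.47223552 -0.1997224   0.11502838] [1.79811868e+02 6.57494418e-02 7.23442255e+01]
```

View pics/e_w.png

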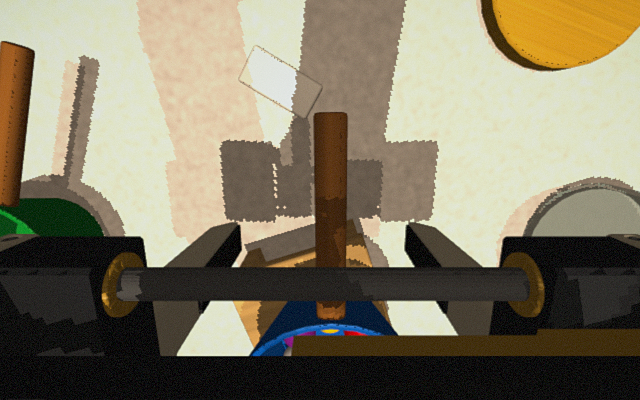

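The handle is seen at column 332, with the jaw centre at 322, so it sits about 4 mm to +y. Correcting, then closing.

```bash
python3 -m creep '[1,0.1,0.4,-0.3,0,0,0, 1,0,0,0,0,0,0, 0,0,0,0,0,0,0, 0,0,0,0,0,0,0, -1,0,0,0,0,0,0]' 20
python3 -m creep '[-1,0,0,0,0,0,0, -1,0,0,0,0,0,0, -1,0,0,0,0,0,0, -1,0,0,0,0,0,0]' 25
python3 -m creep '[-1,0,0,0,0,0,0, -1,0,0,0,0,0,0, -1,0,0,0,0,0,0]' 60
```

```text
t: 3.75
ee_pos: [0.4726, -0.1938, 0.1107]
tool_rot: [180.0, 0.0, 72.5]
force: [0.0, -0.8, -0.4]
opening: 0.834
t: 4.08
ee_pos: [0.4725, -0.194, 0.1106]
tool_rot: [-180.0, 0.0, 72.5]
force: [-0.8, 0.1, 0.2]
opening: 0.546
t: 4.33
ee_pos: [0.4725, -0.194, 0.1106]
tool_rot: [-180.0, 0.0, 72.5]
force: [-0.3, -0.3, 0.6]
opening: 0.334
```

```bash
python3 -m creep '[-1,0,0,0,0,0,0, -1,0,0,0,0,0,0, -1,0,0,0,0,0,0, -1,0,0,0,0,0,0, -1,0,0,0,0,0,0]' 60
```

```text
t: 4.75
ee_pos: [0.4724, -0.1941, 0.1106]
tool_rot: [-180.0, 0.0, 72.5]
force: [-0.1, -0.1, 0.3]
opening: 0.158
```

```bash
python3 -m creep '[-1,0,0,0,0,0,0, -1,0,0,0.5,0,0,0, -1,0,0,0.8,0,0,0, -1,0,0,1,0,0,0, -1,0,0,1,0,0,0]'
python3 - <<'E'
from h import *
print(observe()["force"],observe()["opening"])
for n in("side","top"):
    f=grab_frame(n); a=(slice(150,300),slice(230,430)) if n=="side" else (slice(140,270),slice(290,460))
    cv2.imwrite(f"pics/f_{n}.png",cv2.resize(f["color"][a],None,fx=3,fy=3)[:,:,::-1])
E
```

```text
t: 5.17
ee_pos: [0.4721, -0.1936, 0.1443]
tool_rot: [-179.9, -0.0, 72.5]
force: [0.0, 0.2, -3.0]
opening: 0.158
[ 0.0196658   0.17822719 -2.97689055] 0.15759710699529964
```

View pics/f_side.png

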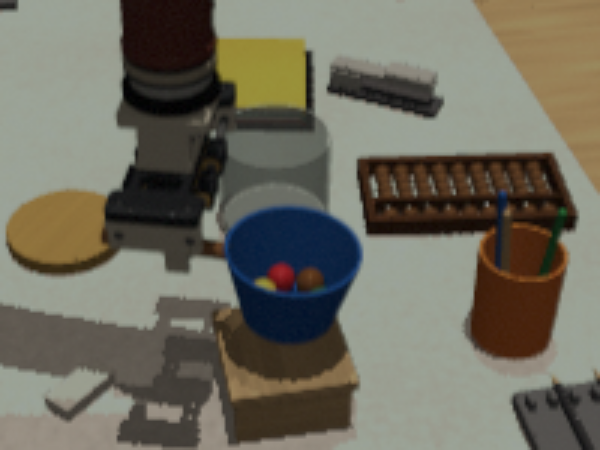

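The cup is off the stand and level, with the marbles still in it. Before planning the pour I'll lift further and make a small tilt, to fit the arm's geometry and choose a feasible tipping direction.

```bash
cat > log.py <<'E'
import json,numpy as np
from cell import observe
o=observe(); open("log.jsonl","a").write(json.dumps([o["joint_positions"].tolist(),o["ee_pos"].tolist(),o["tool_rot"].tolist()])+"\n")
print(o["joint_positions"].round(1))
E
python3 log.py
python3 -m creep '[-1,0,0,1.5,0,0,0, -1,0,0,1.5,0,0,0, -1,0,0,1.5,0,0,0, -1,0,0,1.5,0,0,0, -1,0,0,1.5,0,0,0]'; python3 log.py
python3 -m creep '[-1,0,0,0.8,4,0,0, -1,0,0,0.5,4,0,0, -1,0,0,0.5,4,0,0, -1,0,0,0,0,0,0]'; python3 log.py
cat > kin.py <<'E'
import json,numpy as np
from scipy.spatial.transform import Rotation as R
from scipy.optimize import least_squares
def fk(q,p):
    H,L1,L2,L3,a1,a2=p; q=np.radians(q); z=lambda a:R.from_euler('z',-a); y=lambda a:R.from_euler('y',a)
    r=z(q[0])*y(q[1]); X=np.array([0,0,H])
    r=r*z(q[2]); X=X+r.apply([a1,0,L1]); r=r*y(q[3])*z(q[4]); X=X+r.apply([a2,0,L2]); r=r*y(q[5])*z(q[6]); X=X+r.apply([0,0,L3]); return X,r
S=[[[-71.59311472,35.28717804,-.72481372,81.64142855,.4648931,63.21870975,-2.31478329],[.22123211,.61037784,.2285039],[179.998369,.144429549,70.0805099]],
[[17.0651,22.8532,4.4714,104.484,-1.7738,52.6773,94.1261],[.4706,-.1985,.23],[179.9562,.3274,71.8652]]]
S+=[json.loads(l) for l in open("log.jsonl")]
def rot(e): return R.from_euler('xyz',e,degrees=True)
def res(p): return np.concatenate([fk(s[0],p)[0]-s[1] for s in S])
def fit():
    f=least_squares(res,[.34,.4,.4,.35,0,0]); return f
E
python3 - <<'E'
from kin import *
np.set_printoptions(precision=4,suppress=True)
f=fit();print(f.x,abs(f.fun).max())
for s in S: print(fk(s[0],f.x)[0]-s[1], np.degrees((fk(s[0],f.x)[1].inv()*rot(s[2])).as_rotvec()))
E
```

```text
[ 17.5  29.2   3.4 110.3  -2.6  40.3  94.9]
t: 5.68
ee_pos: [0.472, -0.1937, 0.2193]
tool_rot: [-180.0, -0.0, 72.5]
force: [-0.1, -0.6, -2.8]
opening: 0.156
[ 17.1  23.6   4.  105.3  -2.   51.2  94.5]
t: 6.02
ee_pos: [0.472, -0.1981, 0.2369]
tool_rot: [-176.4, -11.3, 71.8]
force: [-1.3, -1.8, -3.6]
opening: 0.159
[ 2.670e+01  2.530e+01 -1.000e-01  1.000e+02 -1.220e+01  6.050e+01
  1.053e+02]
[ 0.2083  0.5088  0.3764  0.2289  0.0067 -0.0145] 0.023472158111870506
[-0.0235 -0.0006  0.0048] [   0.    0. -180.]
[ 0.0088  0.0189 -0.0006] [  -0.0001    0.     -180.    ]
[ 0.0057  0.0195 -0.002 ] [  0.  -0. 180.]
[ 0.0085  0.0186 -0.0008] [  0.   0. 180.]
[ 0.0084  0.0006 -0.0014] [  0.  -0. 180.]
```

```bash
cat >> kin.py <<'E'
def fk(q,p):
    a0,b0,H,a1,b1,L1,a2,b2,L2,L3=p; q=np.radians(q); z=lambda a:R.from_euler('z',-a); y=lambda a:R.from_euler('y',a)
    r=z(q[0]); X=r.apply([a0,b0,H]); r=r*y(q[1])*z(q[2]); X=X+r.apply([a1,b1,L1]); r=r*y(q[3])*z(q[4]); X=X+r.apply([a2,b2,L2]); r=r*y(q[5])*z(q[6]); X=X+r.apply([0,0,L3]); return X,r*R.from_euler('z',180,degrees=True)
P0=np.array([0.,0,.3,0,0,.4,0,0,.4,.3])
def fit(w=1e-3):
    return least_squares(lambda p:np.r_[res(p),w*(p-P0)],P0)
E
python3 - <<'E'
from kin import *
np.set_printoptions(precision=4,suppress=True)
for w in(3e-2,1e-2,1e-3):
  f=fit(w);print(f.x,abs(res(f.x)).max())
E
```

```text
[ 0.0034  0.0006  0.2658  0.0006 -0.0215  0.5415 -0.0008 -0.001   0.3723
  0.3106] 0.0005480727336017455
[ 0.0006 -0.009   0.2573  0.     -0.0125  0.5487 -0.0004 -0.0004  0.3722
  0.3083] 0.00010935830474712027
[-0.     -0.0122  0.2556  0.     -0.0093  0.5502 -0.     -0.0004  0.3722
  0.3075] 1.5140698457843937e-05
```

The fitted kinematics match to 0.02 mm. Now I plan the pour: handle roughly radial, roll about the handle axis, and check the joint limits.

```bash
cat > plan.py <<'E'
from kin import *
np.set_printoptions(precision=1,suppress=True)
p=fit(1e-3).x
LO=np.array([-178.69,-17.37,-77.05,15.02,-78.02,.78,-162.83]);HI=np.array([178.69,117.87,75.6,138.74,258.01,113.62,162.83])
def err(q,X,r):
    x,o=fk(q,p); return np.r_[X-x,.3*(r*o.inv()).as_rotvec()]
def ik(q,X,r):
    for _ in range(30):
        e=err(q,X,r)
        if np.linalg.norm(e)<1e-5: break
        J=np.array([(err(q+d,X,r)-e)/.01 for d in np.eye(7)*.01]).T
        q=np.clip(q-J.T@np.linalg.solve(J@J.T+1e-9*np.eye(6),e),LO,HI)
    return q,np.linalg.norm(err(q,X,r))
jar=np.array([.590,.0115])
def tilted(psi,th,zh,off=.027,d=.096):
    c=np.array([np.cos(psi),np.sin(psi),0]);n=np.array([-c[1],c[0],0])
    g=np.r_[jar,zh]-off*n-d*c
    r=R.from_rotvec(-th*c)*R.from_euler('xyz',[np.pi,0,psi+np.pi/2])
    return g+.008*r.apply([0,0,1]),r
E
python3 - <<'E'
from plan import *
from cell import observe
o=observe();q0=o["joint_positions"]
for psi in np.radians([-30,-17.5,0,20]):
  for sgn in (1,-1):
    q=q0; X0,r0=fk(q0,p); key=[tilted(psi,0,.215,.027*sgn)]+[tilted(psi,sgn*np.radians(t),.215,.027*sgn) for t in range(10,121,10)]
    ts=None
    from scipy.spatial.transform import Slerp
    X1,r1=key[0]
    for a in np.linspace(0,1,15)[1:]:
        q,e=ik(q,X0+(X1-X0)*a,Slerp([0,1],R.concatenate([r0,r1]))(a))
    print("psi",np.degrees(psi),sgn,"level",q,e)
    for k,(X,r) in enumerate(key[1:]):
        q,e=ik(q,X,r)
        if k>=7: print("   ",10*k+10,q,round(e,4))
E
```

```text
psi -29.999999999999996 1 level [ -9.9  23.1   4.5 108.6  -2.3  48.4  55.8] 1.6680464900245937e-07
    80 [-36.6  59.1  20.1  82.9  29.6 105.5  34.4] 0.0
    90 [-37.4  64.   21.5  82.   32.7 110.5  35.1] 0.0
    100 [-39.3  69.2  25.6  81.8  35.  113.6  37.7] 0.0004
    110 [-43.   75.8  34.3  82.4  36.  113.6  43.5] 0.0008
    120 [-45.4  82.1  40.7  83.7  38.  113.6  48. ] 0.0003
psi -29.999999999999996 -1 level [-14.5  25.8   4.5 103.8  -2.5  50.5  51.1] 3.988629439725069e-07
    80 [ 69.  100.2 -77.  132.9 -78.    0.8 162.8] 0.1631
    90 [ 68.8 101.8 -77.  132.1 -70.4   0.8 162.8] 0.1384
    100 [ 68.8 106.1 -77.  130.3 -61.4   0.8 162.8] 0.1359
    110 [ 68.1 112.7 -77.  127.6 -55.9   8.  162.8] 0.1207
    120 [ 66.6 117.9 -77.  124.  -51.5  17.7 162.8] 0.1008
psi -17.5 1 level [ -5.4  22.8   1.5 109.1  -0.8  48.1  69.1] 7.963233762500637e-08
    80 [-41.1  56.1  21.5  93.1  36.7  94.   34.1] 0.0
    90 [-42.3  61.4  23.3  92.4  39.3  98.6  33.4] 0.0
    100 [-43.1  66.7  25.2  92.   41.8 102.7  32.9] 0.0
    110 [-43.5  71.8  27.1  92.1  44.4 106.6  32.6] 0.0
    120 [-43.5  
[... 1156 characters left out ...]
  24.6  -7.  105.9   3.8  49.7 108.9] 2.7504735611874762e-08
    80 [-52.1  51.4  31.1 123.5  70.7  59.5  16.3] 0.0
    90 [-53.9  59.   33.1 123.2  71.6  64.   10.7] 0.0
    100 [-54.8  66.7  35.  122.2  71.3  68.5   6.3] 0.0
    110 [-55.   74.3  37.1 120.6  70.3  73.1   2.9] 0.0
    120 [-54.4  81.6  39.4 118.5  68.8  77.9   0.4] 0.0
psi 20.0 -1 level [  2.6  22.9  -7.8 108.9   4.   48.4 102.7] 7.048741373576686e-08
    80 [ 38.6  57.3 -28.2  91.8 -36.8  90.3 140.4] 0.0
    90 [ 39.7  62.6 -29.9  90.9 -39.6  94.6 141.2] 0.0
    100 [ 40.4  67.9 -31.8  90.5 -42.4  98.5 141.8] 0.0
    110 [ 40.8  73.1 -33.6  90.5 -45.3 102.1 142.4] 0.0
    120 [ 40.8  78.2 -35.6  91.  -48.2 105.5 142.9] 0.0
```

With handle yaw 0 and a roll of -100° about +x there is wide joint margin. Levelling the cup and moving over the jar.

```bash
python3 -m creep '[-1,0.2,0.8,-0.2,-4,0,0, -1,0.2,1.5,-0.2,-4,0,0, -1,0.2,1.9,-0.2,-4,0,0, -1,0.2,2,-0.2,0,0,3, -1,0.2,2,-0.2,0,0,3]'
python3 -m creep '[-1,0.2,2,0,0,0,3, -1,0.2,2,0,0,0,3, -1,0.2,2,0,0,0,3, -1,0.2,1.7,0,0,0,2.5, -1,0.2,1.2,0,0,0,0]'
python3 -m creep '[-1,0,0,0,0,0,0, -1,0,0,0,0,0,0]'; python3 log.py
python3 - <<'E'
from h import *
for n in("side","top"):
    f=grab_frame(n); a=(slice(130,300),slice(210,430)) if n=="side" else (slice(140,270),slice(220,430))
    cv2.imwrite(f"pics/g_{n}.png",cv2.resize(f["color"][a],None,fx=3,fy=3)[:,:,::-1])
E
```

```text
t: 6.43
ee_pos: [0.4821, -0.1085, 0.2264]
tool_rot: [-180.0, 0.0, 78.9]
force: [0.1, -0.3, -2.2]
opening: 0.156
t: 6.85
ee_pos: [0.4921, -0.0199, 0.2264]
tool_rot: [-180.0, -0.0, 90.3]
force: [-1.0, -0.8, -3.5]
opening: 0.156
t: 7.02
ee_pos: [0.4922, -0.0223, 0.2265]
tool_rot: [-180.0, 0.0, 90.1]
force: [-1.1, -0.2, -3.9]
opening: 0.156
[  2.   21.6  -2.7 107.2   1.3  51.3  88.7]
```

View pics/g_side.png

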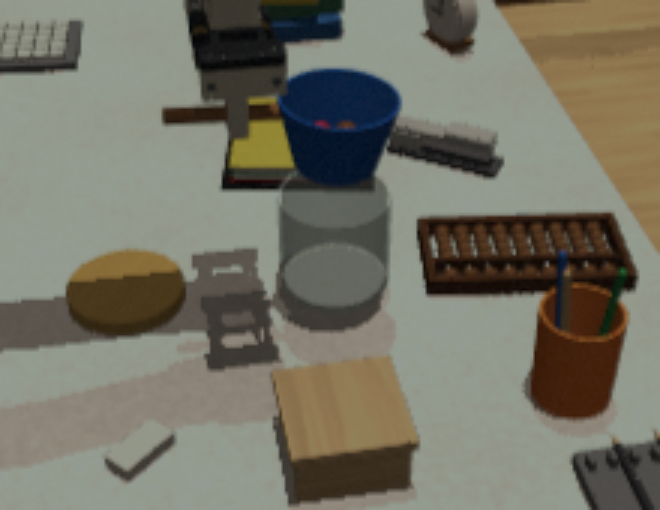

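View pics/g_top.png

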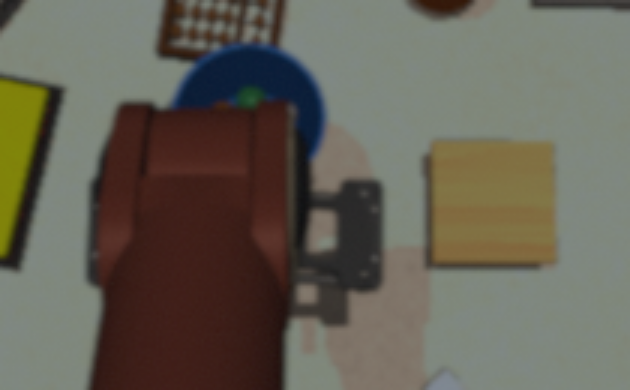

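Side crop: cup level above the jar, rim at (340,95), stand empty at (345,410). The top crop agrees, though the arm partly hides the cup. Measuring the cup's true position before the pour.

```bash
cat >> h.py <<'E'
def cupfit(f,box,rim=True):
    hsv=cv2.cvtColor(f["color"],cv2.COLOR_RGB2HSV); v,u=np.mgrid[0:400,0:640]; W=cloud(f)
    m=big((hsv[...,0]>100)&(hsv[...,0]<130)&(hsv[...,1]>100)&(u>box[0])&(u<box[2])&(v>box[1])&(v<box[3]))
    zt=np.nanpercentile(W[m][:,2],98); P=W[m&(W[...,2]>zt-.008)]
    A=np.c_[2*P[:,:2],np.ones(len(P))]; x=np.linalg.lstsq(A,(P[:,:2]**2).sum(1),rcond=None)[0]
    return x[:2],np.sqrt(x[2]+x[0]**2+x[1]**2),zt,np.argwhere(m).mean(0)[::-1],len(P)
E
python3 - <<'E'
from h import *
print(cupfit(grab_frame("side"),(290,145,350,195)), cupfit(grab_frame("top"),(270,150,335,200)))
E
```

```text
(array([ 0.58646909, -0.03032042]), np.float64(0.0556086447832679), np.float64(0.24229892651234589), array([322.31196581, 171.26752137]), 211) (array([ 0.57492564, -0.02383556]), np.float64(0.06348536137977234), np.float64(0.24392301639530975), array([305.37530562, 167.65647922]), 172)
```

```bash
python3 -m creep '[-1,0.1,0.2,0,-5,0,0, -1,0.1,0.1,0,-5,0,0, -1,0,0,0,-5,0,0, -1,0,0,0,-5,0,0, -1,0,0,0,-5,0,0]'
python3 -m creep '[-1,0,0,0,-5,0,0, -1,0,0,-0.2,-5,0,0, -1,0,0,-0.2,-5,0,0, -1,0,0,-0.2,-5,0,0, -1,0,0,-0.2,-5,0,0]'
python3 -m creep '[-1,0,0,-0.2,-3,0,0, -1,0,0,-0.2,-3,0,0, -1,0,0,-0.2,-3,0,0, -1,0,0,0,0,0,0]'; python3 log.py
python3 - <<'E'
from h import *
for n in("side","top"):
    f=grab_frame(n); a=(slice(110,280),slice(210,430)) if n=="side" else (slice(140,270),slice(220,430))
    cv2.imwrite(f"pics/h_{n}.png",cv2.resize(f["color"][a],None,fx=3,fy=3)[:,:,::-1])
E
```

```text
t: 7.63
ee_pos: [0.4951, -0.0203, 0.2272]
tool_rot: [179.8, 25.2, 89.8]
force: [-1.2, 1.1, -3.7]
opening: 0.161
t: 8.05
ee_pos: [0.4955, -0.0191, 0.2184]
tool_rot: [179.7, 50.0, 89.8]
force: [0.3, -0.5, -2.5]
opening: 0.158
t: 8.38
ee_pos: [0.4948, -0.0176, 0.2096]
tool_rot: [-179.7, 58.9, 90.5]
force: [-0.3, 1.7, -3.5]
opening: 0.158
[-39.   40.4  16.3 108.   44.6  70.2  36.1]
```

View pics/h_side.png

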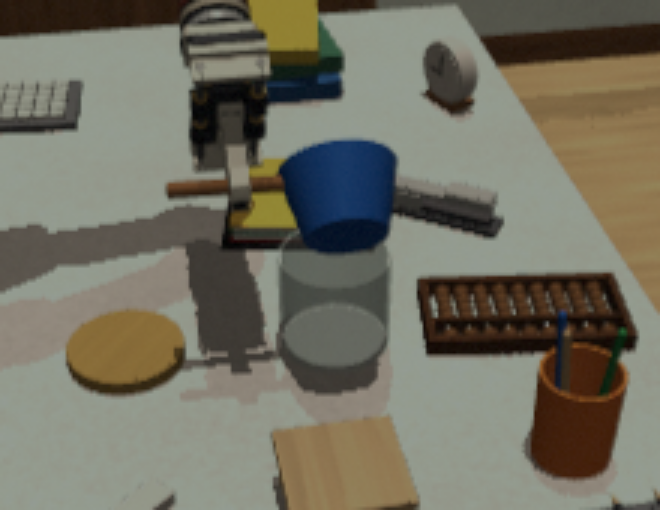

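View pics/h_top.png

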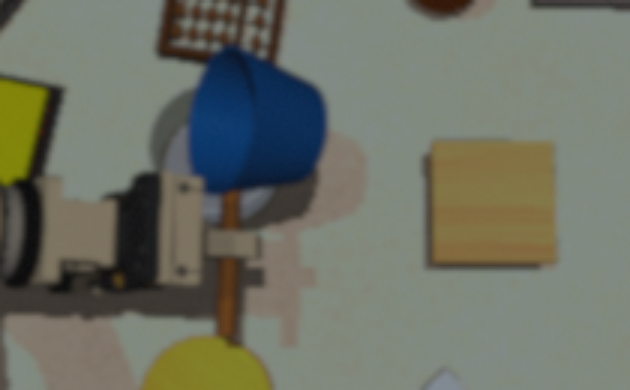

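Side crop: cup at (340,195), tilted about 60° with its mouth to +y above the jar (335,290); all marbles still in. Shifting back 6 mm and continuing slowly.

```bash
python3 -m creep '[-1,0,-0.3,-0.2,-3,0,0, -1,0,-0.3,-0.2,-3,0,0, -1,0,0,-0.2,-3,0,0, -1,0,0,0,-2,0,0, -1,0,0,0,-2,0,0]'
python3 -m creep '[-1,0,0,0,-2,0,0, -1,0,0,0,-2,0,0, -1,0,0,0,-2,0,0, -1,0,0,0,-2,0,0, -1,0,0,0,-2,0,0]'
python3 - <<'E'
from h import *
for n in("side","top"):
    f=grab_frame(n); a=(slice(110,280),slice(210,430)) if n=="side" else (slice(140,270),slice(220,430))
    cv2.imwrite(f"pics/i_{n}.png",cv2.resize(f["color"][a],None,fx=3,fy=3)[:,:,::-1])
E
```

```text
t: 8.9
ee_pos: [0.495, -0.0261, 0.2068]
tool_rot: [179.7, 72.0, 89.6]
force: [-0.2, -0.3, -2.8]
opening: 0.158
t: 9.32
ee_pos: [0.4947, -0.0258, 0.2066]
tool_rot: [179.7, 82.2, 89.8]
force: [-0.2, -0.2, -2.9]
opening: 0.155
```

View pics/i_side.png

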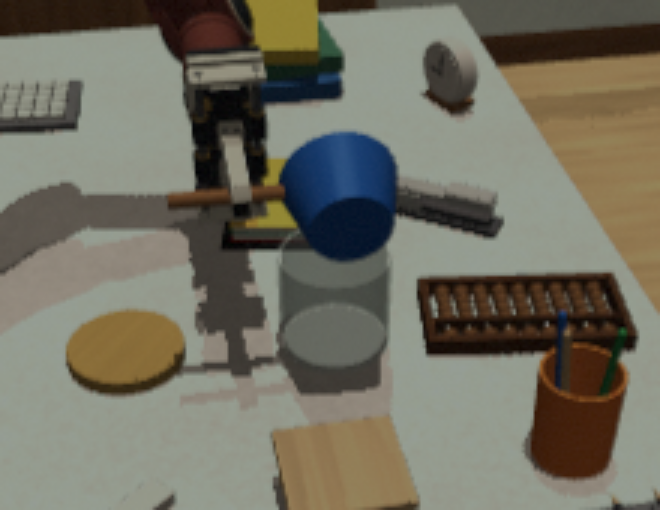

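View pics/i_top.png

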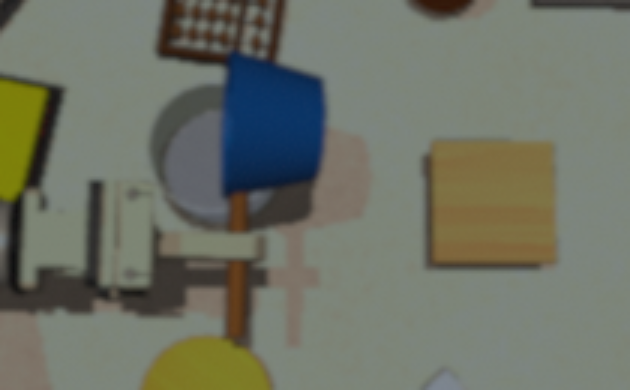

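Side crop: tilted about 82°, foot toward the camera at (350,225), and no marbles in the jar yet. Top crop: the mouth's edge at column 228 is over the jar (215,150). Continuing slowly.

```bash
python3 -m creep '[-1,0,0,0,-1.5,0,0, -1,0,0,0,-1.5,0,0, -1,0,0,0,-1.5,0,0, -1,0,0,0,-1.5,0,0, -1,0,0,0,0,0,0]'
python3 - <<'E'
from h import *
for n in("side","top"):
    f=grab_frame(n); a=(slice(110,280),slice(210,430)) if n=="side" else (slice(140,270),slice(220,430))
    cv2.imwrite(f"pics/j_{n}.png",cv2.resize(f["color"][a],None,fx=3,fy=3)[:,:,::-1])
E
```

```text
t: 9.83
ee_pos: [0.4944, -0.0257, 0.2059]
tool_rot: [-178.0, 88.2, 92.0]
force: [-0.2, -0.7, -2.3]
opening: 0.157
```

View pics/j_side.png

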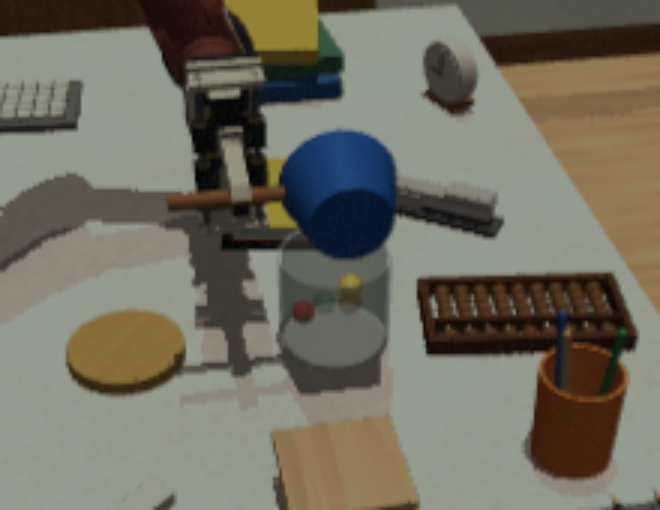

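View pics/j_top.png

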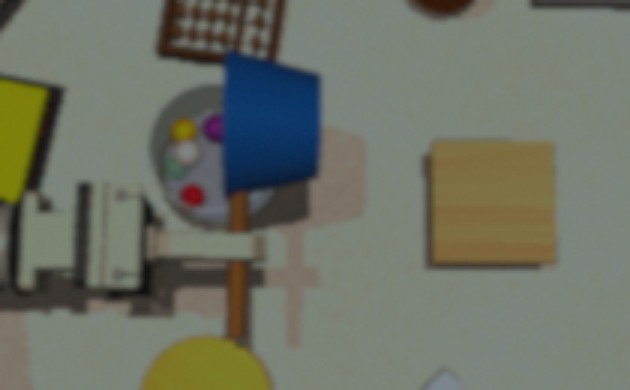

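Marbles are in the jar or falling into it: yellow (183,130), purple (214,127), white (187,152), green (177,165), red (192,196) in the top crop, and amber visible in the side crop at (350,298). Tilting a bit further to be sure the cup is empty.

```bash
python3 -m creep '[-1,0,0,0,-3,0,0, -1,0,0,0,-3,0,0, -1,0,0,0,-3,0,0, -1,0,0,0,-3,0,0, -1,0,0,0,-2,0,0]'
python3 -m creep '[-1,0,0,0,0,0,0, -1,0,0,0,0,0,0, -1,0,0,0,0,0,0, -1,0,0,0,0,0,0]'
python3 - <<'E'
from h import *
for n in("side","top"):
    f=grab_frame(n); a=(slice(110,280),slice(210,430)) if n=="side" else (slice(140,270),slice(220,430))
    cv2.imwrite(f"pics/k_{n}.png",cv2.resize(f["color"][a],None,fx=3,fy=3)[:,:,::-1])
E
```

```text
t: 10.35
ee_pos: [0.4947, -0.0257, 0.2065]
tool_rot: [0.1, 77.9, -89.8]
force: [0.3, -0.6, -2.0]
opening: 0.154
t: 10.68
ee_pos: [0.4947, -0.026, 0.2073]
tool_rot: [0.5, 78.1, -89.5]
force: [0.2, 0.8, -1.4]
opening: 0.157
```

View pics/k_side.png

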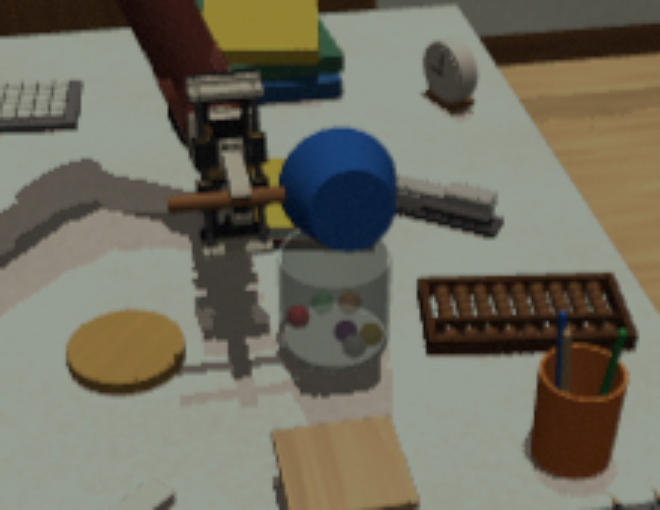

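View pics/k_top.png

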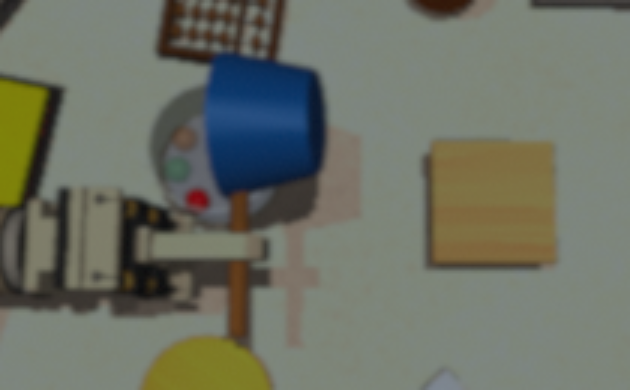

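All six marbles are in the jar: side crop shows red (298,315), green (322,300), amber (348,300), purple (345,330), yellow (370,333), white (354,345). Turning the cup upright.

```bash
python3 -m creep '[-1,0,0,0.1,6,0,0, -1,0,0,0.1,6,0,0, -1,0,0,0.1,6,0,0, -1,0,0,0.1,6,0,0, -1,0,0,0.1,6,0,0]'
python3 -m creep '[-1,0,0,0.1,6,0,0, -1,0,0,0.1,6,0,0, -1,0,0,0.1,6,0,0, -1,0,0,0.1,6,0,0, -1,0,0,0.1,6,0,0]'
python3 -m creep '[-1,0,0,0.1,6,0,0, -1,0,0,0.1,6,0,0, -1,0,0,0.1,6,0,0, -1,0,0,0.1,6,0,0, -1,0,0,0.1,6,0,0]'
python3 -m creep '[-1,0,0,0.1,6,0,0, -1,0,0,0.1,5,0,0, -1,0,0,0,1,0,0, -1,0,0,0,0,0,0, -1,0,0,0,0,0,0]';python3 log.py
```

```text
t: 11.2
ee_pos: [0.4944, -0.0254, 0.2121]
tool_rot: [179.8, 71.7, 89.8]
force: [0.7, -0.4, -2.8]
opening: 0.16
t: 11.62
ee_pos: [0.4938, -0.0262, 0.2177]
tool_rot: [179.9, 41.7, 89.9]
force: [0.0, 0.1, -2.3]
opening: 0.156
t: 12.03
ee_pos: [0.4931, -0.0268, 0.2227]
tool_rot: [-180.0, 11.8, 89.9]
force: [-0.4, -1.2, -2.5]
opening: 0.154
t: 12.45
ee_pos: [0.4934, -0.0258, 0.2233]
tool_rot: [-179.9, 0.1, 90.0]
force: [-0.1, -0.1, -1.7]
opening: 0.156
[  2.9  22.   -3.5 107.1   1.8  51.1  88.5]
```

```bash
python3 -m creep '[-1,0.1,1.5,0,0,0,0, -1,0.1,2.7,0,0,0,0, -1,0.1,2.9,0,0,0,0, -1,0.1,2.9,0,0,0,0, -1,0,2.9,0,0,0,0]'
python3 -m creep '[-1,0,2.9,0,0,0,0, -1,0,2.9,0,0,0,0, -1,0,2.9,0,0,0,0, -1,0,2.9,0,0,0,0, -1,0,2.5,0,0,0,0]'
python3 -m creep '[-1,0,1.5,-0.5,0,0,0, -1,0,0.6,-1,0,0,0, -1,0,0,-1,0,0,0, -1,0,0,-0.5,0,0,0, -1,0,0,0,0,0,0]'; python3 log.py
python3 - <<'E'
from h import *
print(observe()["force"],observe()["tool_rot"])
for n in("side","top"):
    f=grab_frame(n); a=(slice(90,260),slice(210,430)) if n=="side" else (slice(120,270),slice(130,340))
    cv2.imwrite(f"pics/l_{n}.png",cv2.resize(f["color"][a],None,fx=3,fy=3)[:,:,::-1])
    try: print(cupfit(f,(270,110,350,190) if n=="side" else (150,120,250,230)))
    except Exception as e: print(e)
E
```

```text
t: 12.87
ee_pos: [0.4974, 0.1066, 0.2232]
tool_rot: [-179.9, 0.1, 90.2]
force: [1.0, 0.3, -1.5]
opening: 0.154
t: 13.28
ee_pos: [0.4962, 0.2487, 0.223]
tool_rot: [-179.9, 0.1, 90.3]
force: [0.3, 0.7, -2.3]
opening: 0.159
t: 13.7
ee_pos: [0.4976, 0.2619, 0.1912]
tool_rot: [-179.8, 0.3, 89.8]
force: [-0.2, 0.0, -1.5]
opening: 0.156
[-26.4  30.   -5.6  98.9   3.7  51.6  56.3]
[-0.21295037  0.03003376 -1.54800599] [-179.75521142    0.2734872    89.82207609]
(array([0.59367751, 0.25661128]), np.float64(0.05486799209946879), np.float64(0.2074820176587009), array([305.37792642, 137.16610925]), 151)
(array([0.58792255, 0.25754319]), np.float64(0.0570585703287121), np.float64(0.21102447696802104), array([180.29960872, 177.44605925]), 232)
```

View pics/l_side.png

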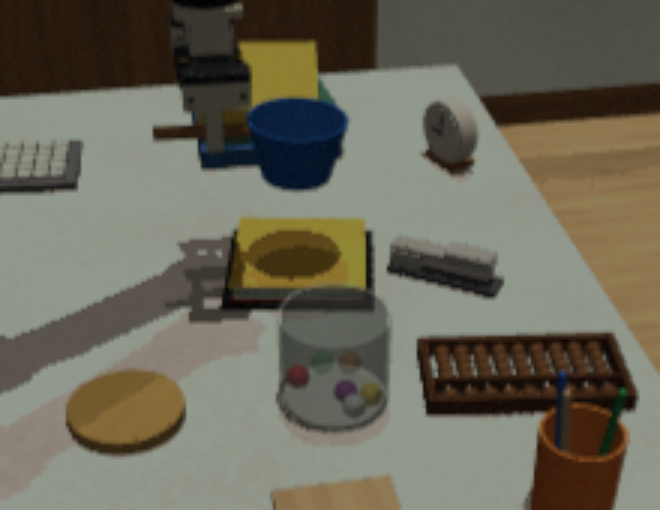

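View pics/l_top.png

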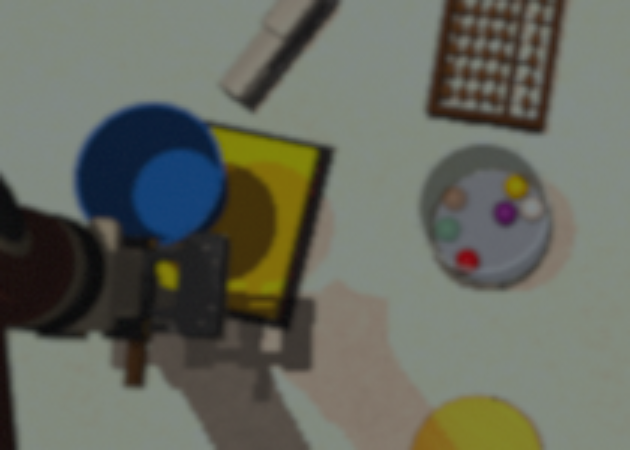

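Top crop: cup empty, over the pile; the jar at (487,215) holds all six marbles. Cup centre reads (0.591, 0.257), so I need about +0.8 cm in y. Descending, with contact expected near TCP z ≈ 0.077.

```bash
python3 -m creep '[-1,0,0.4,-1.5,0,0,0, -1,0,0.4,-2.2,0,0,0, -1,0,0,-2.2,0,0,0, -1,0,0,-1.5,0,0,0, -1,0,0,-1,0,0,0]'
python3 -m creep '[-1,0,0,-0.8,0,0,0, -1,0,0,-0.5,0,0,0, -1,0,0,0,0,0,0, -1,0,0,0,0,0,0]'
python3 - <<'E'
from h import *
print(observe()["force"],observe()["tool_rot"])
for n in("side","top"):
    f=grab_frame(n); a=(slice(110,240),slice(230,400)) if n=="side" else (slice(120,270),slice(130,340))
    cv2.imwrite(f"pics/m_{n}.png",cv2.resize(f["color"][a],None,fx=4 if n=="side" else 3,fy=4 if n=="side" else 3)[:,:,::-1])
    try: print(cupfit(f,(270,120,350,190) if n=="side" else (150,120,250,230)))
    except Exception as e: print(e)
E
```

```text
t: 14.22
ee_pos: [0.4985, 0.2715, 0.1085]
tool_rot: [-179.9, 0.1, 89.9]
force: [0.8, -0.7, -2.1]
opening: 0.156
t: 14.55
ee_pos: [0.4991, 0.2731, 0.0972]
tool_rot: [179.9, -0.0, 90.0]
force: [0.4, -0.8, -1.3]
opening: 0.157
[ 0.41831634 -0.83532656 -1.3445489 ] [ 1.79940746e+02 -2.66070537e-02  8.99542430e+01]
(array([0.59297735, 0.26619999]), np.float64(0.05558740320874669), np.float64(0.11401310320889031), array([308.88663102, 153.92192513]), 148)
(array([0.59189985, 0.27060332]), np.float64(0.05535773245961457), np.float64(0.11622753837250943), array([189.66758621, 184.86413793]), 175)
```

View pics/m_side.png

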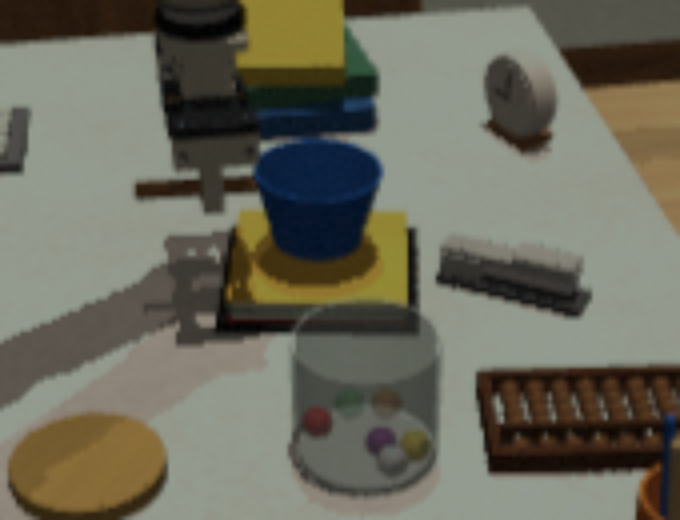

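The cup is centred at (0.5925, 0.268) against the pile's (0.593, 0.2675), with about 20 mm of gap left. Feeling downward.

```bash
python3 -m creep '[-1,0,0,-0.4,0,0,0, -1,0,0,-0.4,0,0,0, -1,0,0,-0.4,0,0,0, -1,0,0,0,0,0,0, -1,0,0,0,0,0,0]'
python3 -m creep '[-1,0,0,-0.2,0,0,0, -1,0,0,-0.1,0,0,0, -1,0,0,0,0,0,0]'
python3 -m creep '[-1,0,0,-0.1,0,0,0, -1,0,0,0,0,0,0]'
```

```text
t: 15.07
ee_pos: [0.4982, 0.2729, 0.0842]
tool_rot: [-180.0, 0.0, 90.0]
force: [0.4, -0.6, -1.8]
opening: 0.158
t: 15.32
ee_pos: [0.4985, 0.2731, 0.0815]
tool_rot: [-180.0, 0.0, 90.0]
force: [-0.0, 0.0, -1.8]
opening: 0.159
t: 15.48
ee_pos: [0.4985, 0.2731, 0.0806]
tool_rot: [180.0, -0.0, 90.0]
force: [-0.5, -0.1, -1.0]
opening: 0.157
```

```bash
python3 -m creep '[-1,0,0,-0.1,0,0,0, -1,0,0,0,0,0,0]'
python3 -c "
from cell import *;print(observe()['wrist_torque'])"
```

```text
t: 15.65
ee_pos: [0.4985, 0.2732, 0.0797]
tool_rot: [180.0, -0.0, 90.0]
force: [-0.3, -0.3, -0.9]
opening: 0.159
[-0.00017484  0.13326206  0.01910961]
```

The wrist torque (0.13 Nm, from the cup's weight on its lever arm) is a clean contact indicator. I'll use it with 1 mm steps.

```bash
cat > w.py <<'E'
from cell import *
o=observe();print(o["ee_pos"].round(4),o["force"].round(2),o["wrist_torque"].round(3))
E
python3 -m creep '[-1,0,0,-0.1,0,0,0, -1,0,0,0,0,0,0]' >/dev/null; python3 w.py
```

```text
[0.4984 0.2732 0.0786] [-0.61  1.64 -1.13] [0.069 0.164 0.042]
```

```bash
python3 -m creep '[-1,0,0,-0.1,0,0,0, -1,0,0,0,0,0,0]' >/dev/null; python3 w.py
```

```text
[0.4984 0.2732 0.0777] [-1.59  0.43  0.09] [ 0.074  0.303 -0.004]
```

```bash
python3 -m creep '[-1,0,0,-0.1,0,0,0, -1,0,0,0,0,0,0]' >/dev/null; python3 w.py
```

```text
[0.4979 0.2732 0.0771] [-3.16 -0.74  5.97] [-0.126  0.687 -0.045]
```

Contact was at TCP z ≈ 0.0777, and the last step pushed about 7 N. I'll back off a fraction before opening.

```bash
python3 -m creep '[-1,0,0,0.1,0,0,0, -1,0,0,0,0,0,0]' >/dev/null; python3 w.py
python3 - <<'E'
from h import *
f=grab_frame("side"); cv2.imwrite("pics/n_side.png",cv2.resize(f["color"][110:240,230:400],None,fx=4,fy=4)[:,:,::-1])
print(cupfit(f,(270,120,350,190)))
E
```

```text
[0.4988 0.2732 0.0778] [-0.13  0.73  0.87] [0.086 0.189 0.029]
(array([0.59508953, 0.26808889]), np.float64(0.054887171544085366), np.float64(0.09724131329686589), array([309.07375887, 162.39858156]), 137)
```

View pics/n_side.png

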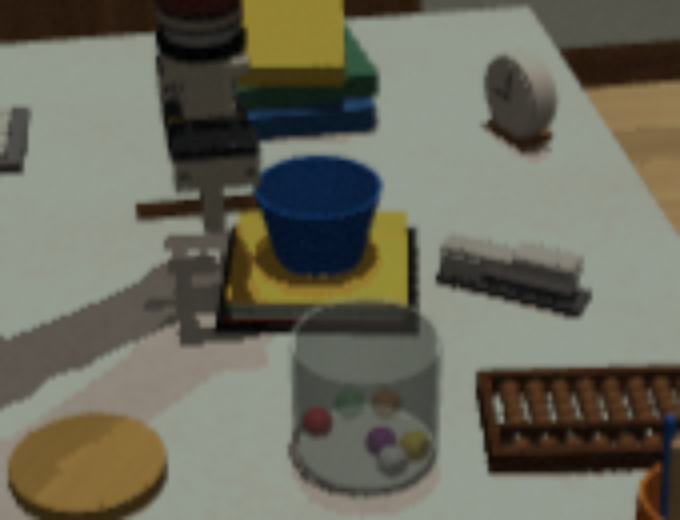

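The cup rests on the pile with about 1 N and is upright. Releasing.

```bash
python3 -m creep '[-0.6,0,0,0,0,0,0, -0.5,0,0,0,0,0,0, -0.4,0,0,0,0,0,0]' ; python3 w.py
python3 -m creep '[0,0,0,0,0,0,0, 0,0,0,0,0,0,0, 0.2,0,0,0,0,0,0, 0.2,0,0,0,0,0,0]'; python3 w.py
python3 - <<'E'
from h import *
f=grab_frame("side"); print(cupfit(f,(270,120,350,190)))
f=grab_frame("wrist"); cv2.imwrite("pics/o_w.png",f["color"][:,:,::-1])
E
```

```text
t: 16.62
ee_pos: [0.4991, 0.273, 0.0776]
tool_rot: [179.9, -0.0, 90.0]
force: [0.4, -0.7, 0.5]
opening: 0.27
[0.4991 0.273  0.0776] [ 0.43 -0.71  0.5 ] [-0.021  0.034 -0.04 ]
t: 16.95
ee_pos: [0.4986, 0.2731, 0.0776]
tool_rot: [180.0, 0.0, 90.0]
force: [-0.1, -0.4, 0.7]
opening: 0.537
[0.4986 0.2731 0.0776] [-0.06 -0.38  0.69] [0.041 0.017 0.017]
(array([0.59435294, 0.26799696]), np.float64(0.05527273738945262), np.float64(0.09786739575005085), array([309.08961593, 162.35135135]), 133)
```

View pics/o_w.png

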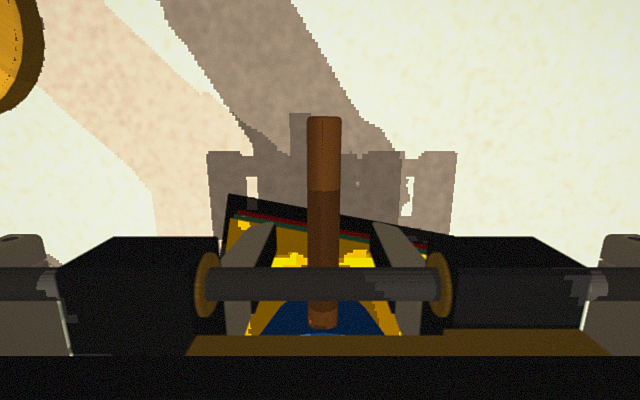

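The handle is free between the open jaws (column 323), and the cup did not move on release. Retreating straight up and then toward the base.

```bash
python3 -m creep '[0.2,0,0,0.5,0,0,0, 0.2,0,0,1.5,0,0,0, 0.2,0,0,2.5,0,0,0, 0.2,0,0,3,0,0,0, 0.2,0,0,3,0,0,0]'
python3 -m creep '[0.2,-1,0,3,0,0,0, 0.2,-1.5,1,2.5,0,0,0, 0.2,-1.5,2,1,0,0,0, 0.2,0,2,0,0,0,0, 0.2,0,2,0,0,0,0]'
python3 -m creep '[0.2,0,2.5,0,0,0,0, 0.2,0,2.5,0,0,0,0, 0.2,0,2.5,0,0,0,0, 0.2,0,0,0,0,0,0, 0.2,0,0,0,0,0,0]'; python3 w.py
python3 - <<'E'
from h import *
for n in("side","top"):
    f=grab_frame(n); cv2.imwrite(f"pics/p_{n}.png",f["color"][:,:,::-1])
    try: print(cupfit(f,(270,120,350,190) if n=="side" else (150,120,250,230)))
    except Exception as e: print(e)
E
```

```text
t: 17.47
ee_pos: [0.4981, 0.2728, 0.1838]
tool_rot: [-179.9, 0.0, 90.0]
force: [0.2, 0.7, -0.5]
opening: 0.6
t: 17.88
ee_pos: [0.4579, 0.3442, 0.2498]
tool_rot: [179.9, -0.1, 90.0]
force: [-0.5, 0.5, 1.6]
opening: 0.6
t: 18.3
ee_pos: [0.4575, 0.4194, 0.2475]
tool_rot: [-180.0, -0.0, 90.2]
force: [0.2, -0.8, -0.0]
opening: 0.601
[0.4575 0.4194 0.2475] [ 0.15 -0.84 -0.02] [-0.007 -0.013  0.033]
(array([0.5945643 , 0.26780026]), np.float64(0.054916014013076116), np.float64(0.09746674686333719), array([309.05949008, 162.34985836]), 138)
(array([0.59325428, 0.2707823 ]), np.float64(0.05419392624681772), np.float64(0.09868197060511612), array([191.58719346, 186.97070845]), 205)
```

View pics/p_side.png

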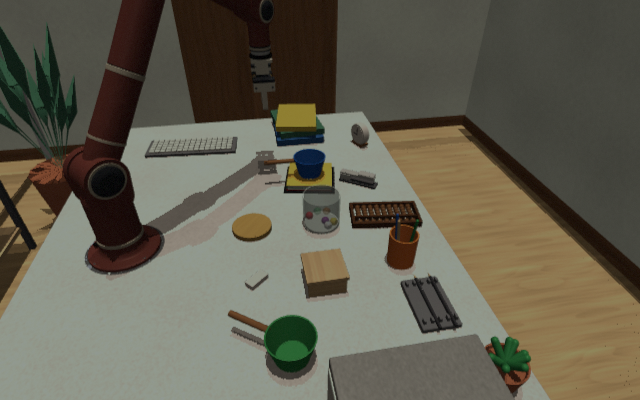

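View pics/p_top.png

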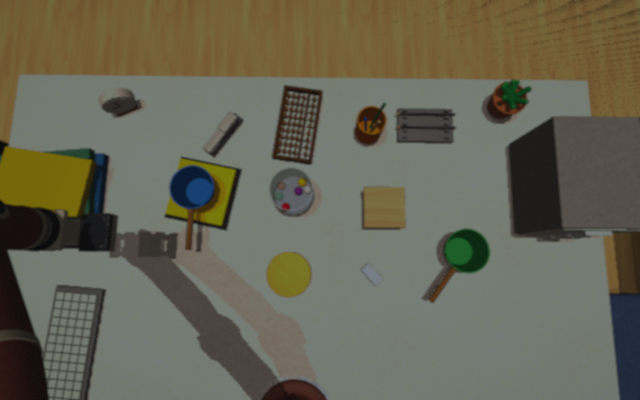

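The side and top views show the cup upright on the pile (309,162 / 193,187), centred at (0.594, 0.269) against the pile's (0.593, 0.2675). All six marbles are in the jar (322,208 / 293,193). The jar and the bystanders are at their starting pixels and the arm is clear. Handing in.

```bash
python3 -c "
from cell import *;print(close_job())"
```

```text
the job is handed in; nothing more can be done
None
```

I lifted the blue cup by its handle, tipped all six marbles into the jar, and set the empty cup upright on the notebook pile. I handed the job in at about 18.4 s; no verdict was given.

- **Marbles and cup:** In the last views all six marbles are in the jar, and the cup was seen empty before I set it down. It stands about 2 mm from my measured centre of the pile.
- **Setting down:** I felt downward in 1 mm steps and found the pile top near 25 mm, which agrees with the camera depth. The last step pressed about 6–7 N, so I backed off to about 1 N before opening the gripper. The cup did not shift on release.
- **Rest of the desk:** By eye, the jar, the bystanders and the green look-alike are where they started. The arm is clear of everything.
- **Disagreements:** The two cameras put the cup's centre about 3 mm apart, and triangulating the pile's corners gave 20–32 mm for its height, so I relied on depth and touch there.

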